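Prime the push-top dispensers and discard the clogged one

TASK

Press the piston of each of the two white lotion dispensers gently down through its stroke: the sound one goes fully home, so leave it standing where it is with its piston down. One of them has a hard lump inside, and its piston stiffens partway: feel for that, stop there without forcing it, and then stand that dispenser upright inside the low wooden discard tray. Do not drop or knock over the dispensers, and leave the other things on the counter alone.

Things in the scene. Friction and masses are not known exactly. Their poses are not given: they have to be found in the camera images.
- dispenser_a: White round push-top dispenser, loose, upright: body 48 mm in diameter, 100 mm tall, 0.24 to 0.37 kg, alike outside to the other. A grey piston rises from its flat shoulder: 18 mm stem with a flat button 34 mm wide, 8 mm thick, top 135 mm above the foot when fully out, 111 mm when home. Grip the body just below the shoulder, piston between the fingers. Origin: centre of underside; z up.
- dispenser_b: White round push-top dispenser, loose, upright: body 48 mm in diameter, 100 mm tall, 0.24 to 0.37 kg, alike outside to the other. A grey piston rises from its flat shoulder: 18 mm stem with a flat button 34 mm wide, 8 mm thick, top 135 mm above the foot when fully out, 111 mm when home. Grip the body just below the shoulder, piston between the fingers. Origin: centre of underside; z up.
- piston_a (a joint): Piston of dispenser_a, m: 0 = out, about 0.024 = home; grows pressed down; starts 0 to 0.004; stays where left. Sound: slides at a steady 4 to 5 N to a cushioned end stop felt from 22.5 mm (4 N more per mm, hard at 26). Lump inside: same 4 to 5 N to about 10 mm, then about 2 N more per mm; backs up 1 to 5 mm when let go. Cracks if pushed over 20 N.
- piston_b (a joint): Piston of dispenser_b, m: 0 = out, about 0.024 = home; grows pressed down; starts 0 to 0.004; stays where left. Sound: slides at a steady 4 to 5 N to a cushioned end stop felt from 22.5 mm (4 N more per mm, hard at 26). Lump inside: same 4 to 5 N to about 10 mm, then about 2 N more per mm; backs up 1 to 5 mm when let go. Cracks if pushed over 20 N.
- button_a (a point): Centre of the flat top of dispenser_a's button, 34 mm in diameter; moves with the piston; z up.
- button_b (a point): Centre of the flat top of dispenser_b's button, 34 mm in diameter; moves with the piston; z up.
- caddy: Low square open wooden discard tray, fixed on the counter: 140 by 140 mm outside, 35 mm tall, walls and floor 5 mm thick (inside 130 by 130 mm). Origin: centre of its underside, on the counter.
- tumbler: Bystander: white ceramic tumbler with toothbrushes, 70 mm in diameter, 95 mm tall (brushes to 180 mm). Origin: centre of its underside.
- candle: Bystander: amber glass candle jar, 68 mm in diameter, 60 mm tall. Origin: centre of its underside.
- bowl: Bystander: blue ceramic bowl, 100 mm in diameter, 50 mm tall. Origin: centre of its underside.
Things that resemble listed ones, but are neither listed nor needed, are in the scene too. Of the things shaped like the caddy, the wooden one is meant.

How it is judged (in metres and radians):
At the end, for the whole second after the job is handed in: Both dispensers upright (0.12 rad), at rest. Sound one within 30 mm of its start, piston at least 21.5 mm in (home is about 24). Clogged one stands on the tray floor, centre within 42 mm of the tray's centre along each tray side, piston pressed in 8.5 to 19.5 mm (tested, not forced) (((value of joint piston_a above 0.0215 m and distance of dispenser_a from where it was at the start of the episode below 0.03 m and height (world z) of dispenser_a below 0.004 m and value of joint piston_b between 0.0085 and 0.0195 m and x of dispenser_b in the frame of caddy between -0.042 and 0.042 m and y of dispenser_b in the frame of caddy between -0.042 and 0.042 m and height (world z) of dispenser_b below 0.012 m) or (value of joint piston_b above 0.0215 m and distance of dispenser_b from where it was at the start of the episode below 0.03 m and height (world z) of dispenser_b below 0.004 m and value of joint piston_a between 0.0085 and 0.0195 m and x of dispenser_a in the frame of caddy between -0.042 and 0.042 m and y of dispenser_a in the frame of caddy between -0.042 and 0.042 m and height (world z) of dispenser_a below 0.012 m)) and angle between each of dispenser_a, dispenser_b's own z axis and vertical below 0.12 rad and linear speed of each of dispenser_a, dispenser_b below 0.03 m/s); the robot touches nothing.
It fails at once if a piston is pushed with more than 20 N (contact force between any of the arm, the fingers and piston_a above 20 N or contact force between any of the arm, the fingers and piston_b above 20 N).
It fails at once if a dispenser is knocked over (angle between any of dispenser_a, dispenser_b's own z axis and vertical above 0.6 rad).
It fails at once if a dispenser is dropped from more than about 30 mm ((linear speed of dispenser_a above 0.8 m/s and contact force between the fingers and dispenser_a below 0.2 N) or (linear speed of dispenser_b above 0.8 m/s and contact force between the fingers and dispenser_b below 0.2 N)).
It fails at once if a bystander is moved by more than 30 mm (distance of any of tumbler, candle, bowl from where it was at the start of the episode above 0.03 m).
It also fails if it takes over 67 s, if anything falls off the work surface, if the arm or the gripper's body presses on something with over 40 N, if the wrist force passes 120 N, or if a joint passes its speed limit or range.

ROBOT

A 6-joint arm with a two-finger parallel gripper is mounted at the origin on the work surface. World frame = base frame: x ahead of the robot, y to its left, z up, the work surface at z = 0. Lengths are in mm, angles in rad, forces in N, time in s.
With the tool pointing down it reaches from about 275 to 825 mm from the base axis. Payload 5.2 kg.
Tool frame: the origin (TCP) lies at the very end of the fingers, on their centre line; the grasp point (between the pads) lies 19 mm behind it; z points along the fingers, y is the line along which they close (so a half turn about z gives the same grasp; the last joint's range is limited). The gripper opens to 93 mm and grips with 3 to 60 N. Pads are 15 mm wide; open, the fingers measure 128 mm over their backs; the gripper's body (75 mm by 188 mm) begins 65 mm behind the grasp point.
Start: joints at [-1.422, 0.259, 1.535, -0, 1.348, -0.203], TCP at [189.544, -516.312, 180.753] pointing down, gripper open.
Joint ranges: [-3.14, 3.14], [-0.91, 2.08], [0.19, 2.58], [-1.22, 4.36], [0.22, 2.71], [-3.12, 3.12]. Speed limits (rad/s): [2.57, 2.57, 3.14, 3.14, 3.14, 3.14].

INTERFACE

Orientations are given as [roll, pitch, yaw] about the fixed x, y, z axes, in that order (R = Rz(yaw) Ry(pitch) Rx(roll)).
In Python, from bench import robot gives the robot as it stands. The module is installed in compiled form; this text tells all that it offers. Calls block until the motion is done:
- robot.move_ptp(position, orientation): joint-space move of the TCP to a pose.
- robot.move_linear(position, ori=None, speed=150, f_stop=None): straight line of the TCP; ori=None keeps the orientation; speed is the mean speed in mm/s. With f_stop (N) it stops when the force on the tool has changed by that much, and returns True; else False.
- robot.move_j(angles): joint-space move.
- robot.move_gripper(opening): opening from 0.0 (shut) to 1.0 (fully open); the grip force is fixed at half the most; returns when the fingers have stopped.
- robot.sleep(seconds).
- robot.inverse_kinematics(position, orientation): joint angles nearest the present ones, or None.
- robot.get_image(name): name is "scene" or "side" or "wrist"; returns a dict with "img" (400x640x3 uint8, blue, green, red), "fovy" (degrees; the focal length in pixels is half the picture's height over the tangent of half this angle, whatever the lens; pixels are square), "cx", "cy" (the principal point, pixels), "eye" and "orientation" of the camera in the world. Camera axes: x right, y down, z forward; pixel columns grow to the right and rows downward; lengths in mm; the calibration is good to about 2 mm. A picture is of the moment at which its call begins. There is no depth.
A pose or a line that the arm cannot do raises robot.MotionError and nothing moves.
- robot.hand_in(): hands the job in; it is judged then, once.
Readings, each from a call of its own:
- robot.current_t(): time.
- robot.current_qpos(): joint angles.
- robot.current_joint_vel(): joint speeds.
- robot.current_joint_efforts(): joint torques, N m.
- robot.current_tcp_pos(): TCP position.
- robot.current_eef_rot(): TCP orientation.
- robot.current_contact_force(): force on the tool from outside, world axes, zero at the start.
- robot.current_ft_torque(): the same for the moment, N m.
- robot.current_gripper_width(): opening from 0.0 (shut) to 1.0 (fully open).
- robot.current_finger_force(): force on a finger pad.
Only numpy, scipy, OpenCV 4.12 (cv2) and the standard library are available. Lean on these libraries where they do the work, as an engineer would, in place of code of your own. Each camera call takes 0.05 s, during which the arm holds its last target. There are 200 camera calls.

## Working session

There is one attempt and no reset: what is moved stays moved. The work goes in short steps, each a Python script; the robot and the scene stay as the last script left them, time stands still between calls to the robot, and variables do not carry over. Pictures are saved under pics/ and viewed, at most 10 in all, crops included, and the job is handed in when it is done.

```bash
mkdir -p pics; python3 - <<'E'
from bench import robot
import cv2,numpy as np
for n in ("scene","side"):
    d=robot.get_image(n); cv2.imwrite(f"pics/{n}0.png",d["img"]); np.save(f"pics/{n}0.npy",d,allow_pickle=True)
    print(n,{k:v for k,v in d.items() if k!="img"})
print(robot.current_t(),robot.current_eef_rot())
E
```

```text
scene {'fovy': 45.67146547199155, 'cx': 329.82252120555387, 'cy': 199.3438994363519, 'eye': array([1322.93656256, -464.40765384,  964.83377162]), 'orientation': array([-2.30497433e+00, -1.13255607e-03,  9.39497080e-01])}
side {'fovy': 48.25906804074598, 'cx': 317.94585784762296, 'cy': 194.06436664231254, 'eye': array([ 500.26135282, 1075.28013045,  933.25078632]), 'orientation': array([-2.26552535,  0.01777322, -3.1094276 ])}
0.1 [-3.14007221e+00 -3.10412515e-04  3.51793114e-01]
```

View pics/scene0.png

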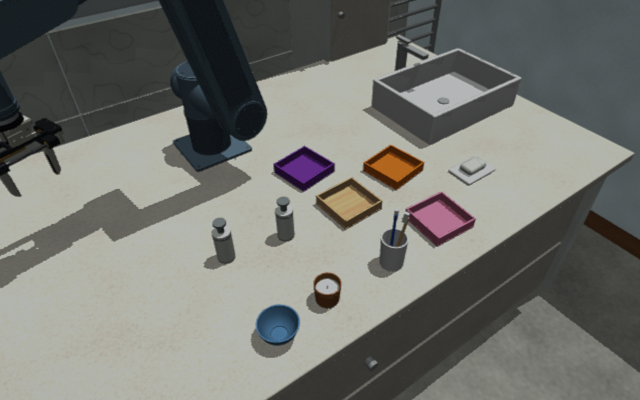

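View pics/side0.png

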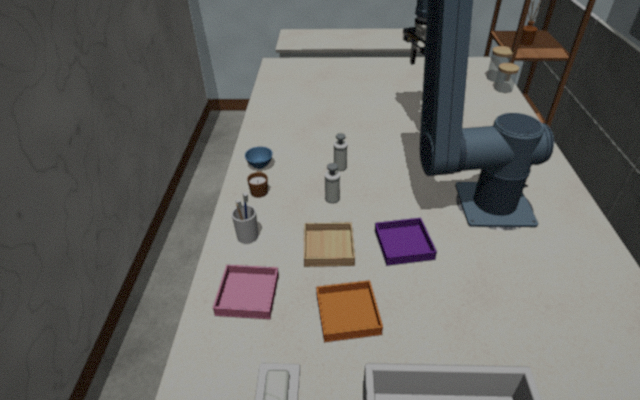

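The scene view shows dispensers near (223,240) and (285,220) with the wood tray at (349,203). The side view shows them at (341,153) and (332,185), tray at (329,244). I'll enlarge these to get exact pixels.

```bash
cat > h.py <<'E'
from bench import robot
import cv2,numpy as np
from scipy.spatial.transform import Rotation as R
def ray(d,p):
    f=200/np.tan(np.radians(d["fovy"])/2)
    v=R.from_euler("xyz",d["orientation"]).apply([(p[0]-d["cx"])/f,(p[1]-d["cy"])/f,1.])
    return np.array(d["eye"]),v/np.linalg.norm(v)
def onz(d,p,z):
    e,v=ray(d,p); return e+v*(z-e[2])/v[2]
def proj(d,X):
    f=200/np.tan(np.radians(d["fovy"])/2)
    c=R.from_euler("xyz",d["orientation"]).inv().apply(np.array(X)-d["eye"])
    return np.array([d["cx"]+f*c[0]/c[2],d["cy"]+f*c[1]/c[2]])
def tri(d1,p1,d2,p2):
    (a,u),(b,v)=ray(d1,p1),ray(d2,p2)
    s=np.linalg.lstsq(np.c_[u,-v],b-a,rcond=None)[0]
    P,Q=a+s[0]*u,b+s[1]*v
    return (P+Q)/2,np.linalg.norm(P-Q)
E
python3 - <<'E'
from h import *
S,D=[np.load(f"pics/{n}0.npy",allow_pickle=True).item() for n in("scene","side")]
for n,a,b in (("1",(223,240),(341,153)),("2",(285,220),(332,185)),("tumb",(393,250),(246,225)),("candle",(327,288),(258,186)),("bowl",(278,320),(259,157))):
    print(n,np.round(tri(S,a,D,b)[0]),tri(S,a,D,b)[1])
def up(im,x,y,w,h,k): return cv2.resize(im[y:y+h,x:x+w],None,fx=k,fy=k,interpolation=cv2.INTER_CUBIC)
a=up(S["img"],205,190,100,75,4); b=up(D["img"],300,125,100,75,4)
c=up(S["img"],305,165,100,75,4); d=up(D["img"],280,205,100,75,4)
cv2.imwrite("pics/crop.png",np.vstack([np.hstack([a,b]),np.hstack([c,d])]))
for n,I,s in(("scene",S,(349,203)),("side",D,(329,244))):
    h=cv2.cvtColor(I["img"],cv2.COLOR_BGR2HSV); print(n,h[s[1],s[0]])
    m=cv2.inRange(h,(8,70,40),(28,170,255)); k,l,st,ce=cv2.connectedComponentsWithStats(m)
    i=l[s[1]-2:s[1]+3,s[0]-2:s[0]+3].max(); 
    cs=max(cv2.findContours((l==i).astype(np.uint8),0,2)[0],key=cv2.contourArea)
    hull=cv2.convexHull(cs); q=cv2.approxPolyDP(hull,6,True)[:,0]
    print(st[i],q.tolist())
    for p in q: print(np.round(onz(I,p,35)[:2]),np.round(onz(I,p,0)[:2]))
E
```

```text
1 [ 478. -190.   61.] 1.68791984651365
2 [507. -19.  58.] 1.245836294507193
tumb [754. 154.  46.] 2.7091290594010973
candle [745. -47.  30.] 3.6443280651469974
bowl [ 760. -195.   42.] 4.623838340399928
scene [ 20  98 180]
[ 317  177   65   52 1986] [[351, 177], [381, 202], [344, 228], [317, 195]]
[447. 258.] [414. 285.]
[589. 258.] [561. 285.]
[609. 107.] [582. 128.]
[454. 125.] [421. 147.]
side [ 20  77 162]
[ 304  223   50   43 1968] [[350, 224], [353, 264], [305, 265], [305, 224]]
[453. 133.] [452.  96.]
[449. 286.] [447. 255.]
[576. 291.] [579. 261.]
[584. 135.] [587.  98.]
```

View pics/crop.png

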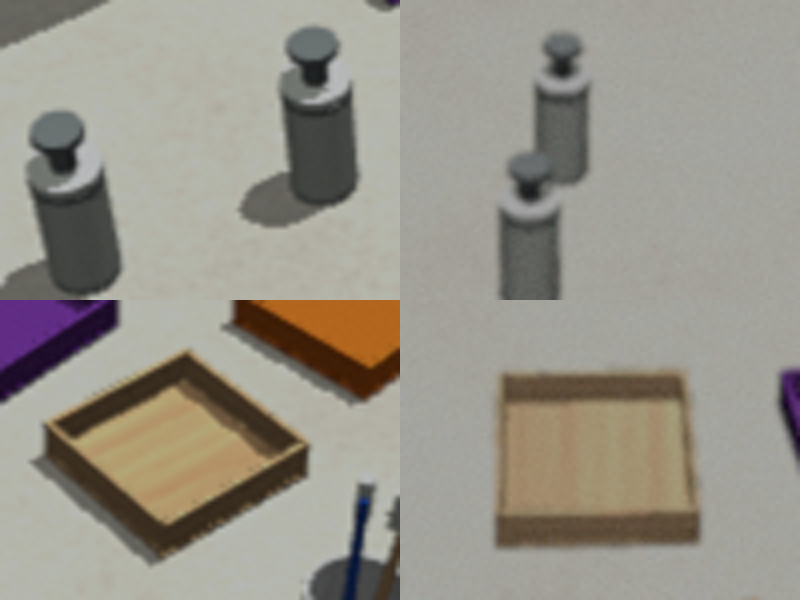

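The crop shows the button tops and tray rim corners clearly. Scene view: buttons at (219.0,222.4) and (282.7,200.7). Side view: buttons at (340.2,135.1) and (331.9,165.2).

```bash
python3 - <<'E'
from h import *
S,D=[np.load(f"pics/{n}0.npy",allow_pickle=True).item() for n in("scene","side")]
for a,b in (((219,222.4),(340.2,135.1)),((282.7,200.7),(331.9,165.2))):
    P,g=tri(S,a,D,b); print(np.round(P,1),round(g,1),[np.round(onz(I,p,133)[:2],1) for I,p in((S,a),(D,b))])
s=[(315.9,195.9),(351.4,177.4),(381.6,200.9),(344.6,221.4)]
d=[(351.6,223.1),(354.4,258.4),(303.9,258.4),(304.6,223.1)]
for I,q in((S,s),(D,d)):
    P=np.array([onz(I,p,35)[:2] for p in q]); print(np.round(P),np.round(P.mean(0),1), cv2.minAreaRect(P.astype(np.float32)))
# feasibility
for p in ([480,-190,200],[507,-20,200],[515,190,200]):
    for y in (-1.57,-.8,0,.8,1.57):
        q=robot.inverse_kinematics(p,[np.pi,0,y]); print(p,y,None if q is None else np.round(q,2))
E
```

```text
[ 482.4 -191.7  131.1] 3.2 [array([ 486.4, -192.1]), array([ 481.3, -190.9])]
[508.5 -21.5 131.8] 2.7 [array([511.3, -22. ]), array([507.4, -21.4])]
[[455. 120.]
 [450. 258.]
 [586. 262.]
 [590. 124.]] [520.2 191. ] ((520.16162109375, 190.75946044921875), (136.6546630859375, 138.70127868652344), 1.9290670156478882)
[[449. 129.]
 [445. 266.]
 [580. 268.]
 [586. 131.]] [514.7 198.5] ((515.1520385742188, 198.39962768554688), (136.90011596679688, 138.92327880859375), 1.6619676351547241)
[480, -190, 200] -1.57 [-0.59  0.18  1.58 -0.    1.37  2.55]
[480, -190, 200] -0.8 [-0.59  0.18  1.58 -0.    1.37  1.78]
[480, -190, 200] 0 [-0.59  0.18  1.58 -0.    1.37  0.98]
[480, -190, 200] 0.8 [-0.59  0.18  1.58 -0.    1.37  0.18]
[480, -190, 200] 1.57 [-0.59  0.18  1.58  0.    1.37 -0.59]
[507, -20, 200] -1.57 [-0.26  0.17  1.6  -0.    1.37  2.88]
[507, -20, 200] -0.8 [-0.26  0.17  1.6  -0.    1.37  2.11]
[507, -20, 200] 0 [-0.26  0.17  1.6  -0.    1.37  1.31]
[507, -20, 200] 0.8 [-0.26  0.17  1.6  -0.    1.37  0.51]
[507, -20, 200] 1.57 [-0.26  0.17  1.6   0.    1.37 -0.26]
[515, 190, 200] -1.57 [ 0.15  0.24  1.51  0.    1.39 -2.99]
[515, 190, 200] -0.8 [ 0.15  0.24  1.51 -0.    1.39  2.52]
[515, 190, 200] 0 [ 0.15  0.24  1.51 -0.    1.39  1.72]
[515, 190, 200] 0.8 [ 0.15  0.24  1.51 -0.    1.39  0.92]
[515, 190, 200] 1.57 [ 0.15  0.24  1.51 -0.    1.39  0.15]
```

```bash
python3 - <<'E'
from h import *
robot.move_gripper(0.0)
ims=[]
for i,b in enumerate(([483,-191.5],[509,-21.5])):
    robot.move_ptp([*b,190],[np.pi,0,0]); robot.sleep(.2)
    if i==0:
        d=robot.get_image("wrist"); cv2.imwrite("pics/w1.png",d["img"]); print({k:v for k,v in d.items() if k!="img"}, proj(d,[*b,133]))
    robot.move_linear([*b,141],speed=100); robot.sleep(.3)
    f0=robot.current_contact_force()
    s=robot.move_linear([*b,110.5],speed=9,f_stop=13)
    print(b,s,f0,robot.current_contact_force(),robot.current_tcp_pos(),135-robot.current_tcp_pos()[2])
    robot.move_linear([*b,190],speed=100)
print(robot.current_t())
E
```

```text
{'fovy': 71.43959879158278, 'cx': 313.66977314559216, 'cy': 197.48584744032962, 'eye': array([ 553.21235403, -191.44949273,  393.38242921]), 'orientation': array([ 2.88924098e+00, -2.23873473e-04, -1.57317851e+00])} [313.83424919 200.55469912]
[483, -191.5] False [-0.44782735 -0.34553197  0.74716551] [ 0.65838809 -0.30292312 -0.68811992] [ 483.02983286 -191.49172714  110.52185382] 24.478146183246338
[509, -21.5] False [ 0.54456196  0.43303662 -0.25985084] [-0.11441505  0.06560742  0.6399869 ] [509.01062449 -21.46872971 110.52837877] 24.47162123160284
15.1833
```

View pics/w1.png

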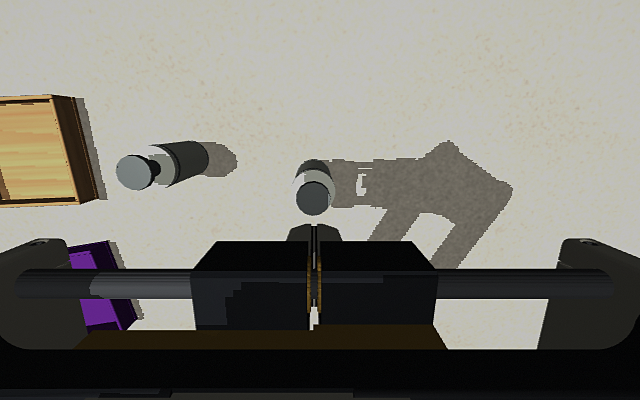

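Wrist view: the button is at (313,198), against a prediction of (313.8,200.6), so the position is right. The reported force stayed near zero in both presses, though, so I'll look at the pistons.

```bash
python3 - <<'E'
from h import *
print(robot.current_gripper_width(),robot.current_tcp_pos(),robot.current_contact_force())
robot.move_linear([509,-111,190],speed=150)
def up(im,x,y,w,h,k): return cv2.resize(im[y:y+h,x:x+w],None,fx=k,fy=k,interpolation=cv2.INTER_CUBIC)
S,D,W=[robot.get_image(n) for n in("scene","side","wrist")]
for n,d in zip(("S1","D1","W1"),(S,D,W)): np.save(f"pics/{n}.npy",d,allow_pickle=True)
a=up(S["img"],205,190,100,75,4); b=up(D["img"],300,125,100,75,4)
w=cv2.resize(W["img"],(480,300))
cv2.imwrite("pics/c2.png",np.vstack([np.hstack([a,b]),cv2.copyMakeBorder(w,0,0,0,320,0)]))
E
```

```text
0.0026684417842629438 [508.5029291  -21.38658704 189.33288901] [-0.75209679  0.23147019 -0.17925557]
```

View pics/c2.png

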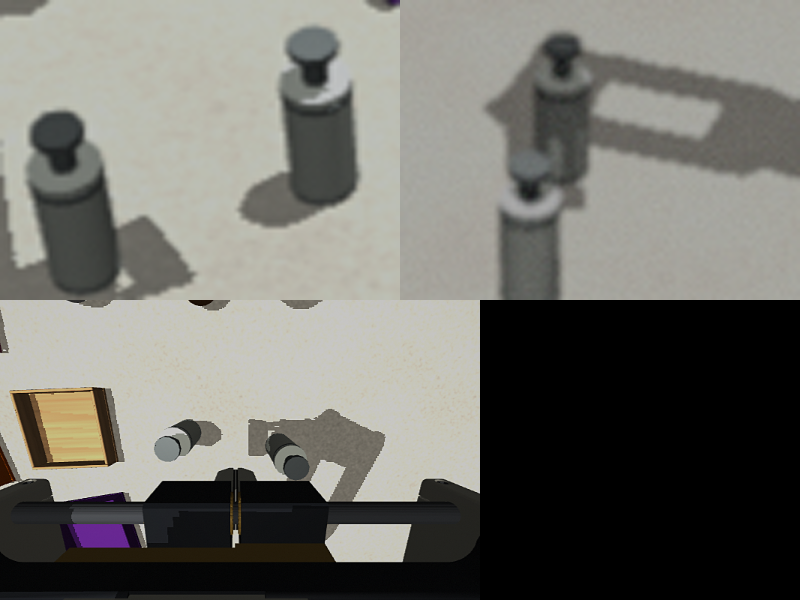

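The pistons are still fully out, so the fingers never touched them. I'll check where the fingertips really are against the reported TCP.

```bash
python3 - <<'E'
from h import *
W=np.load("pics/W1.npy",allow_pickle=True).item(); S=np.load("pics/S1.npy",allow_pickle=True).item(); D=np.load("pics/D1.npy",allow_pickle=True).item()
t=robot.current_tcp_pos(); print(t,robot.current_eef_rot())
for k in (0,19,40,60): print(k,proj(W,t+[0,0,k]))
for n,d in(("S",S),("D",D)): print(n,proj(d,t))
def up(d,w=100,h=75,k=4):
    x,y=(proj(d,t)-[w/2,h/2]).astype(int); x,y=max(x,0),max(y,0); print(x,y)
    im=d["img"].copy(); cv2.drawMarker(im,tuple(proj(d,t).round().astype(int)),(0,0,255),0,5); return cv2.resize(im[y:y+h,x:x+w],None,fx=k,fy=k)
im=W["img"][190:340,220:420].copy(); cv2.drawMarker(im,tuple((proj(W,t)-[220,190]).astype(int)),(0,0,255),0,6)
im=cv2.convertScaleAbs(cv2.resize(im,(400,300)),alpha=2,beta=20)
cv2.imwrite("pics/c3.png",cv2.convertScaleAbs(np.vstack([np.hstack([up(S),up(D)]),cv2.copyMakeBorder(im,0,0,0,400,0)]),alpha=1.5,beta=20))
E
```

```text
[ 508.95321558 -110.04226822  189.99464099] [-3.14128283e+00  7.26682585e-05  1.12968951e-03]
0 [314.96138027 220.06333259]
19 [315.0746411  228.90915777]
40 [315.22740319 240.84008431]
60 [315.40981157 255.08642696]
S [250.03297334 197.17791639]
D [331.68342891 133.45674564]
200 159
281 95
```

View pics/c3.png

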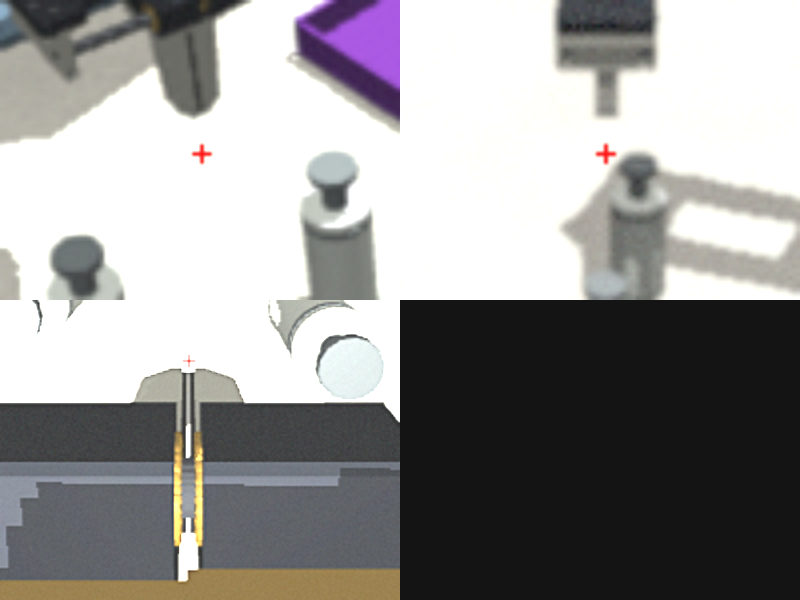

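Fingertip ends are visible at scene (247.1,186.9) and side (332.4,123.4), about 10 px above the nominal TCP in both views. I'll triangulate them.

```bash
python3 - <<'E'
from h import *
S,D=[np.load(f"pics/{n}1.npy",allow_pickle=True).item() for n in "SD"]
print(tri(S,(247.1,186.9),D,(332.4,123.4)),robot.current_tcp_pos(),robot.current_gripper_width(),robot.current_t())
robot.sleep(.3)
S,D=[robot.get_image(n) for n in("scene","side")]
for n,d,b in (("S",S,(200,140,100,75)),("D",D,(281,75,100,75))):
    x,y,w,h=b; im=d["img"][y:y+h,x:x+w]; np.save(f"pics/{n}2.npy",d,allow_pickle=True)
    c=cv2.resize(im,None,fx=4,fy=4,interpolation=cv2.INTER_CUBIC); cv2.imwrite(f"pics/{n}2.png",c)
a,b=[cv2.imread(f"pics/{n}2.png") for n in "SD"]; cv2.imwrite("pics/c4.png",cv2.convertScaleAbs(np.hstack([a,b]),alpha=1.5,beta=20))
E
```

```text
(array([ 507.14217855, -113.09349958,  223.74248119]), np.float64(0.8149842679260118)) [ 508.95321558 -110.04226822  189.99464099] 0.0028778529254045873 16.0833
```

View pics/c4.png

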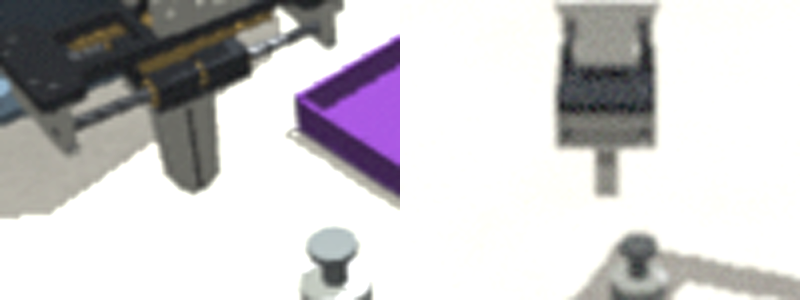

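Settled pictures show the tips still near z≈223 with the TCP reading 190, so the fingers really end about 33 mm above the reported TCP. I'll find each button top by touch and press relative to that.

```bash
python3 - <<'E'
from h import *
for b,zc in (([483,-191.5],None),([509,-21.5],None)):
    robot.move_linear([*b,190],speed=200)
    robot.move_linear([*b,112],speed=120); robot.sleep(.3)
    s=robot.move_linear([*b,88],speed=12,f_stop=2.5)
    z=robot.current_tcp_pos()[2]; print(b,s,"contact",z,robot.current_contact_force())
    if not s: robot.move_linear([*b,190],speed=150); continue
    robot.move_linear([*b,z+3],speed=30); robot.sleep(.2)
    f0=robot.current_contact_force()[2]
    s=robot.move_linear([*b,z-24.5],speed=9,f_stop=13)
    f=robot.current_contact_force()[2]; z1=robot.current_tcp_pos()[2]
    print("press",s,f0,f,z1,"travel",z-z1,robot.current_t())
    robot.move_linear([*b,z+25],speed=60)
robot.move_linear([509,-21.5,190],speed=150)
print(robot.current_t())
E
```

```text
[483, -191.5] True contact 94.07775977226987 [ 0.58839361 -0.5992106   3.29352147]
press True 0.18225921698623218 4.80044528800322 72.45694395006424 travel 21.62081582220563 22.4917
[509, -21.5] True contact 93.909903019532 [ 0.93477472 -0.48703636  1.65940586]
press True -0.04756229575396376 5.422818438917565 82.95574401739084 travel 10.954159002141154 29.1333
30.5083
```

Dispenser 1 is the sound one: it travelled about 21.6 mm to its stop. Dispenser 2 is clogged and stiffened after about 11 mm. I'll retouch dispenser 2 lightly for its rest height, then open the gripper and check fingertip height.

```bash
python3 - <<'E'
from h import *
b=[509,-21.5]
robot.move_linear([*b,93],speed=150); robot.sleep(.2)
s=robot.move_linear([*b,81],speed=12,f_stop=2.5)
print(s,robot.current_tcp_pos()[2],robot.current_contact_force())
robot.move_linear([*b,170],speed=150)
robot.move_gripper(1.0); robot.sleep(.2)
print(robot.current_tcp_pos(),robot.current_gripper_width(),robot.current_t())
S,D,W=[robot.get_image(n) for n in("scene","side","wrist")]
t=robot.current_tcp_pos()
out=[]
for n,d in(("S3",S),("D3",D)):
    np.save(f"pics/{n}.npy",d,allow_pickle=True)
    x,y=(proj(d,t)-[60,60]).astype(int); print(n,x,y,proj(d,t)); out.append(cv2.resize(d["img"][y:y+100,x:x+133],(400,300),interpolation=cv2.INTER_CUBIC))
cv2.imwrite("pics/c5.png",cv2.convertScaleAbs(np.vstack([np.hstack(out),cv2.copyMakeBorder(cv2.resize(W["img"],(480,300)),0,0,0,320,0)]),alpha=1.4,beta=20))
np.save("pics/W3.npy",W,allow_pickle=True)
E
```

```text
True 84.98601055588188 [1.22343697 0.19624005 3.15967214]
[509.01154409 -21.49581971 170.01529951] 1.0020030598521215 34.575
S3 221 129 [281.42664253 189.41959   ]
D3 271 95 [331.39688548 155.12259823]
```

View pics/c5.png

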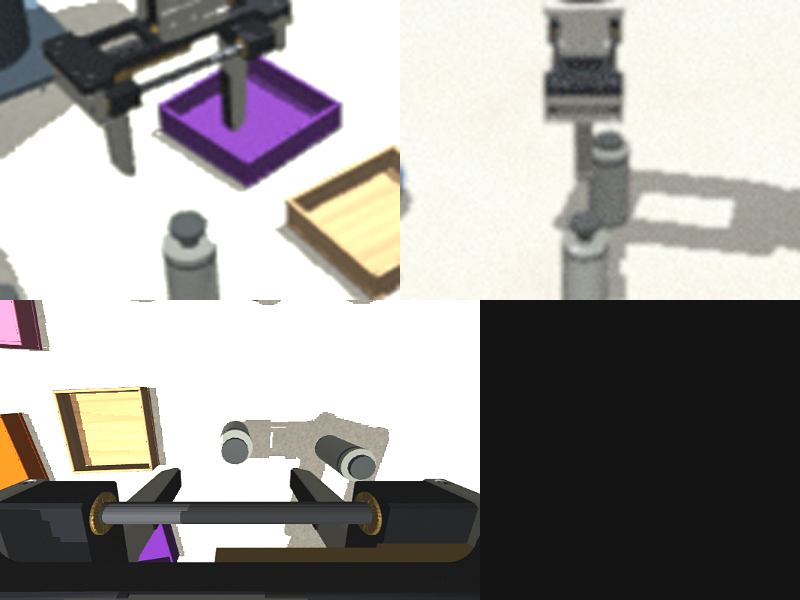

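The clogged piston rests 9–13 mm in, which is inside the window, and the fingertip z-offset is about 38 mm with the gripper open too. Next I'll grasp dispenser 2, at reported z ≈ 31, and move it to the tray.

```bash
python3 - <<'E'
from h import *
b=[509,-21.5]; zg=31; T=[517.5,194.5]
s=robot.move_linear([*b,zg],speed=100,f_stop=6)
print(s,robot.current_tcp_pos())
if s: raise SystemExit
robot.move_gripper(0.0); print(robot.current_gripper_width()*93,robot.current_finger_force())
robot.move_linear([*b,zg+60],speed=80); robot.sleep(.2)
print(robot.current_gripper_width()*93,robot.current_finger_force(),robot.current_contact_force())
robot.move_linear([*T,zg+60],speed=120)
robot.move_linear([*T,zg+15],speed=80); robot.sleep(.3)
s=robot.move_linear([*T,zg+1],speed=12,f_stop=2.5)
print(s,robot.current_tcp_pos(),robot.current_contact_force(),robot.current_t())
W=robot.get_image("side")["img"]; S=robot.get_image("scene")["img"]
cv2.imwrite("pics/c6.png",np.hstack([cv2.resize(W[180:280,270:403],(400,300)),cv2.resize(S[130:230,290:423],(400,300))]))
E
```

```text
False [509.52299325 -21.64224598  31.57472117]
48.36300817318823 29.99097221530974
48.550677118468435 29.986952114850283 [-0.9790339  -0.71239768 -1.78635186]
True [517.42634341 194.55625639  35.91384056] [0.43121852 0.31971652 5.8626194 ] 41.925
```

View pics/c6.png

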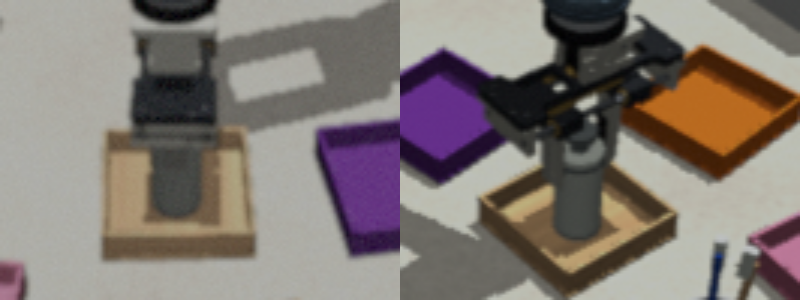

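The dispenser stands on the tray floor: side view base at crop (178,212), well inside, with a contact force felt. I'll release, retreat and check.

```bash
python3 - <<'E'
from h import *
robot.move_gripper(0.9); robot.sleep(.2)
robot.move_linear([517.5,194.5,140],speed=80)
robot.move_linear([400,20,200],speed=200); robot.sleep(.3)
S,D=[robot.get_image(n) for n in("scene","side")]; print(robot.current_t(),robot.current_contact_force())
cv2.imwrite("pics/c7.png",np.vstack([np.hstack([S["img"][130:280,200:400],D["img"][120:270,250:450]])]).repeat(2,0).repeat(2,1))
E
```

```text
46.1 [-0.41714214 -0.2821197   0.55109913]
```

View pics/c7.png

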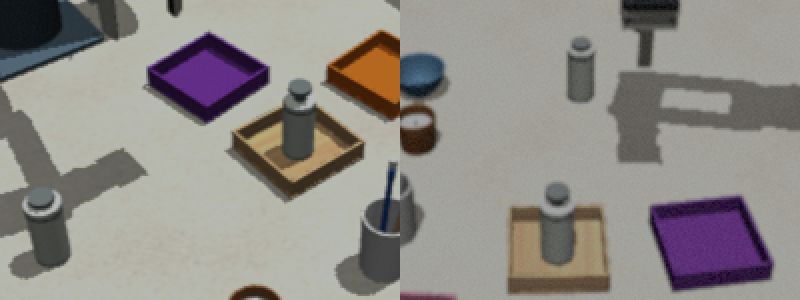

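The sound dispenser stands in place with its piston home, button at crop (42,198). The clogged one stands upright near the tray centre, crop (298,120), with its piston partway down, and the arm is clear.

```bash
python3 -c "
from bench import robot
print(robot.hand_in())"
```

```text
the job is handed in; nothing more can be done
None
```

I handed the job in at about 46 s: the sound dispenser stands where it was with its piston home, and the clogged one stands upright in the wooden tray, its piston about 9–13 mm in; the verdict was not shown.

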